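# Slide the heel nailing template onto its studs

### The job

Make the heel-nailing jig ready: move the wooden heel block off the jig's bed into the empty compartment of the tray, then slide the steel template plate along the bed, red-striped end first, until its three holes drop over the three studs and it lies flat and fully down, and then swing the red latch fully across it. Slide the plate, do not lift it off the jig, and leave everything else where it is.

Things in the scene. Friction and masses are not known exactly. Their poses are not given: they have to be found in the camera images.
- jig: Fixed heel-nailing jig. x = sliding direction (roughly to the robot's right), y = towards the fence (roughly away from the robot), z up. Origin: bench height, middle of the lane, at the line where the bed ends and the recess begins. Flat plywood bed: top 30 mm above the bench, x -215 to 0 mm, y -95 to +45. Beside the recess (y -95 to -50) a blue ledge at bed height holds the latch pivot.
- seat (a point): Where the underside centre of the seated plate belongs: on the recess floor, at jig (53, 0), with the jig's axes. The blue recess runs from jig x = 0 to 125 mm (open at its far end) and y = -50 to +45; its floor is 19 mm above the bench, 11 mm below the bed.
- stud_tip (a point): Tip of the front stud, at jig (62, 0). The three brass studs stand in the recess at jig (x, y) = (16, 25), (16, -25), (62, 0) mm; 8 mm diameter, rounded tips level with the bed top, so the plate rides over them until its holes meet them.
- fence (a point): Middle of the inner face of the dark steel fence, at bed height. The fence is 15 mm thick, runs along the whole jig (jig x = -215 to 125), inner face at jig y = +45, top 42 mm above the bench. It guides the plate: with the plate's long side flat against it, the plate is square and its holes are in line with the studs.
- plate: Loose steel plate, 100 (its x) by 90 (y) by 8 mm, about 0.5 kg, too wide to grasp, on the bed, turned up to 0.35 rad. Origin: centre of the underside; x points to the red-striped leading edge. 11 mm through holes at plate (x, y) = (-37, 25), (-37, -25), (9, 0). At jig (53, 0) it drops 11 mm, its top then 3 mm below the bed, its trailing edge 3 mm past the bed's end.
- heel: Wooden heel block with a black rubber top, 50 mm (its x) by 40 mm (its y) by 32 mm high, about 60 g, standing on the bed between the plate and the recess. Origin: centre of its underside. Two more like it are in the tray.
- tray: Fixed dark wooden tray, 180 (x) by 130 (y) by 35 mm high, walls and floor 5 mm, to the left or right of the jig. A wall across the middle makes two compartments of 82 by 120 mm: the one nearest the robot (centre at tray x = -44 mm) is empty, the other holds two spare heels. Origin: centre of its underside; axes nearly the world's.
- latch (a joint): Angle of the red latch arm about its upright pivot (rad). 0: along jig +x, away from the bed; grows anticlockwise from above to a stop at 1.57, along jig +y, across the seated plate. Stays where left (about 0.7 N at the knob moves it). Its underside runs 2 mm above the bed top: it clears a seated plate, but not one riding on the studs below it.
- latch_pivot (a point): Pivot axis of the latch at the bed's height, at jig (85, -62).
- latch_knob (a point): Top centre of the upright black round knob (14 mm diameter, 34 mm tall) at the end of the latch arm, 58 mm from the pivot; the top is 72 mm above the bench.
- bowl: Light wooden bowl with pegs, 104 mm wide, 35 mm high, on the bench on the other side from the tray. Leave alone. Origin: centre of its underside.
- hammer: Hammer, 240 mm long, lying on the bench behind the fence. Leave alone.
- tin: Red round tin, 72 mm diameter, 30 mm high, on the bench beyond the jig, to the right. Leave alone.
- jar: Amber jar, 70 mm diameter, 100 mm high, on the bench beyond the jig, to the left. Leave alone.
- spool: Orange thread spool, 26 mm diameter, 30 mm high, standing on the jig's ledge near jig (25, -76). Origin: centre of its underside. Leave alone.
- spare1: Spare heel block in the tray's far compartment. Leave alone.
- spare2: Spare heel block in the tray's far compartment. Leave alone.
Not all that is in view belongs to the job. Several things have the shape of the plate; the one meant has the colours described above. What is shaped like the heel but pink is not meant.

How it is judged:
On the way, in this order (a step that is already met when the one before it is completed fails the run):
1. the heel block lies in the tray's empty compartment (x of heel in the frame of tray between -0.085 and -0.005 m and y of heel in the frame of tray between -0.06 and 0.06 m and height (world z) of heel below 0.03 m), for 0.2 s.
2. the plate has dropped flat over the three studs (z of plate in the frame of jig below 0.0215 m and x of plate in the frame of jig between 0.05 and 0.056 m and y of plate in the frame of jig between -0.003 and 0.003 m and angle between plate's own z axis and vertical below 0.03 rad and angle between the x axis of plate and the x axis of jig, either way round below 0.08 rad), for 0.2 s.
3. the latch is swung across the plate (value of joint latch above 1.4 rad), for 0.1 s.
At the end, for the whole second after the job is handed in: The heel block rests in the tray's empty compartment; the plate lies in the recess over all three studs, its underside within 2.5 mm of the recess floor, within 3 mm of its place along and across, level within 0.03 rad; the latch stands at more than 1.4 rad across it; plate and block are at rest (all of step 1 and all of step 2 and value of joint latch above 1.4 rad and linear speed of each of plate, heel below 0.01 m/s); the robot touches nothing.
It fails at once if the plate is lifted more than 20 mm above the bed, or tipped steeply (height (world z) of plate above 0.05 m or angle between plate's own z axis and vertical above 0.35 rad).
It fails at once if a thing on the bench (bowl, hammer, tin or jar) is displaced by more than 30 mm (distance of any of bowl, hammer, tin, jar from where it was at the start of the episode above 0.03 m).
It fails at once if the thread spool or a spare heel is displaced by more than 25 mm (distance of any of spool, spare1, spare2 from where it was at the start of the episode above 0.025 m).
It also fails if it takes over 72 s, if anything falls off the work surface, if the arm or the gripper's body presses on something with over 40 N, if the wrist force passes 120 N, or if a joint passes its speed limit or range.

### The arm

A 6-joint arm with a two-finger parallel gripper is mounted at the origin on the work surface. World frame = base frame: x ahead of the robot, y to its left, z up, the work surface at z = 0. Lengths are in m, angles in rad, forces in N, time in s.
With the tool pointing down it reaches from about 0.275 to 1 m from the base axis. Payload 8.4 kg.
Tool frame: the origin (TCP) lies between the finger pads; the fingertips stand 8 mm ahead of it and the grasp point (between the pads) lies 11 mm behind it (ctrl.tip_extent is the distance from the TCP to the fingertips, in m); z points along the fingers, y is the line along which they close (so a half turn about z gives the same grasp; the last joint's range is limited). The gripper opens to 85 mm and grips with 20 to 120 N. Pads are 22 mm wide; open, the fingers measure 114 mm over their backs; the gripper's body (76 mm by 85 mm) begins 54 mm behind the grasp point. The pads swing forward as they close: fully open they stand 13 mm farther back than shut.
Start: joints at [-1.115, 0.353, 1.633, -0, 1.155, -0.002], TCP at [0.276, -0.561, 0.239] pointing down, gripper open.
Joint ranges: [-2.63, 2.63], [-0.92, 2.1], [0.06, 2.66], [-1.3, 4.44], [0, 2.69], [-3.02, 3.02]. Speed limits (rad/s): [2.22, 2.22, 2.79, 3.14, 3.14, 3.14].

### API

Orientations are given as a 3x3 rotation matrix whose columns are the frame's x, y, z axes.
In Python, from plant import ctrl, imaging, models gives the robot as it stands.
- The arm moves only by the tool jog_arm, never from a script. Its argument "commands" is one flat list of numbers, 5 for each row, row after row: the closure, from 0 (fully open) to 1 (shut), then the shift along the world's x, y, z in mm, then the turn about the world's z in rad. A call has 1 to 12 rows; each row shifts and turns the commanded pose from where the row before left it; what a row does not reach is not made up. A row lasts 1/12 s, in which the tool goes at most 41.7 mm and 7.16 degrees, less where a joint would pass 70% of its speed; a pose out of reach is approached as far as the arm can. A call with a gripper value outside its range is refused whole. The fingers move at their own pace and stop on an object; "force" is the grip in N (left out, the last holds). Time passes only in rows, so rows that do not move let the fingers close. It gives the time, the measured TCP pose, the force, the opening and the grip force at its end, in the units of the state.
- ctrl.get_obs(): the state, without advancing time (a new reading comes with each control period).
- imaging.snapshot(name): name is "side" or "top" or "wrist"; returns a dict with "color" (384x512x3 uint8, red, green, blue), "depth" (384x512 float32, m along the optical axis (not along the pixel's ray), 0 where there is no reading), "K" (3x3 intrinsics, pixels), "distortion" ([k1, k2, p1, p2, k3] as OpenCV has them; the pictures are not rectified), "world_from_camera" (4x4, takes a point from camera to world coordinates). Camera axes: x right, y up, looking along -z (the intrinsics and any distortion apply to the point x, -y, -z); pixel columns grow to the right and rows downward; lengths in m; the calibration is good to about 2 mm. A picture is of the moment at which its call begins.
- ctrl.job_done(): hands the job in; it is judged then, once.
Trained networks look in a picture, given as the dict that the camera call returned (one of the last four; its "shot" number tells which), for a name from the list of things; names that differ only in an ending like _2 or _b are one class to them, and where a whole thing is asked for, a point or a joint stands for the part that bears it (a point fixed in the world has none). Each returns a list of dicts, best first, with "confidence" (0 to 1); they miss things now and then, are a little off and sometimes report something else, mostly with a low value. They report only what shows in the picture. A call takes as long as a camera call. They do not tell look-alikes from the thing itself.
- models.recognise(picture, query): "extent" ([left, top, width, height] in pixels, round what is visible of it).
- models.place_of(picture, query): "xy" ([column, row] in pixels: a listed point, or the origin of a listed thing).
The state is a dict: "time": time; "q": joint angles; "joint_vel": joint speeds; "effort": joint torques, N m; "eef_pos": TCP position; "tcp_rot": TCP orientation; "contact_force": force on the tool from outside, world axes, zero at the start; "torque": the same for the moment, N m; "grip_width": finger opening in m; "grasp_force": force on a finger pad.
Only numpy, scipy, OpenCV 4.12 (cv2) and the standard library are available. Lean on these libraries where they do the work, as an engineer would, in place of code of your own. Each camera call takes 0.05 s, during which the arm holds its last target. There are 200 camera calls.

## Working session

There is one attempt and no reset: what is moved stays moved. The work goes in short steps, Python scripts to look and compute and a tool call to move; the robot and the scene stay as the last step left them, time stands still between calls to the robot, and variables do not carry over. Pictures are saved under pics/ and viewed, at most 10 in all, crops included, and the job is handed in when it is done.

Besides the shell and the picture viewer there is one more tool, called after "Request:" by a JSON object that holds its "fn" and its "kwargs", one argument or row to a line. jog_arm: Moves the arm, as the interface text tells. Its arguments: {"type":"object","properties":{"commands":{"type":"array"},"force":{"type":"number"}},"required":["commands"]}

```bash
mkdir -p pics; ls; cat > h.py <<'E'
import numpy as np, cv2
from plant import ctrl, imaging, models
def ray(p,uv):
    u=cv2.undistortPoints(np.array([[uv]],float),p["K"],np.array(p["distortion"]))[0,0]
    T=np.array(p["world_from_camera"]); d=T[:3,:3]@np.array([u[0],-u[1],-1.0]); return T[:3,3],d
def atz(p,uv,z):
    o,d=ray(p,uv); return o+d*(z-o[2])/d[2]
def atd(p,uv):
    o,d=ray(p,uv); c,r=int(round(uv[0])),int(round(uv[1])); w=p["depth"][max(r-2,0):r+3,max(c-2,0):c+3]; w=w[w>0]
    return o+d*np.median(w) if len(w) else None
def proj(p,X):
    T=np.linalg.inv(np.array(p["world_from_camera"])); c=T[:3,:3]@np.array(X)+T[:3,3]
    return cv2.projectPoints(np.array([[c[0],-c[1],-c[2]]]),np.zeros(3),np.zeros(3),p["K"],np.array(p["distortion"]))[0][0,0]
def cloud(p):
    h,w=p["depth"].shape; g=np.stack(np.meshgrid(np.arange(w),np.arange(h)),-1).reshape(-1,1,2).astype(float)
    u=cv2.undistortPoints(g,p["K"],np.array(p["distortion"]))[:,0]; D=p["depth"].reshape(-1,1)
    T=np.array(p["world_from_camera"]); X=(np.c_[u[:,0],-u[:,1],-np.ones(len(u))]*D)@T[:3,:3].T+T[:3,3]
    return X.reshape(h,w,3)
def save(p,n): cv2.imwrite("pics/"+n+".png",cv2.cvtColor(p["color"],cv2.COLOR_RGB2BGR))
E
python3 - <<'E'
from h import *
np.set_printoptions(precision=4,suppress=True)
for n in ("top","side"):
    p=imaging.snapshot(n); save(p,n+"0")
    print(n,np.array(p["world_from_camera"])[:3,3])
    for q in "jig seat stud_tip fence plate heel tray latch_pivot latch_knob spool bowl".split():
        for r in models.place_of(p,q)[:3]:
            print(q,round(r["confidence"],2),np.round(r["xy"]),atd(p,r["xy"]))
im=[cv2.imread("pics/top0.png"),cv2.imread("pics/side0.png")]
E
```

```text
pics
top [ 0.4361 -0.0004  1.0232]
jig 0.63 [262. 185.] [ 0.5848 -0.0504  0.0615]
seat 0.66 [286. 183.] [ 0.5969 -0.1127  0.0191]
stud_tip 0.93 [290. 185.] [ 0.5921 -0.1223  0.0201]
fence 0.93 [246. 164.] [ 0.6421 -0.0151  0.031 ]
plate 0.73 [206. 192.] [0.5715 0.0804 0.0381]
plate 0.57 [232. 266.] [0.3972 0.0209 0.0083]
heel 0.85 [286. 266.] [ 0.3964 -0.1066  0.0322]
heel 0.62 [202. 193.] [0.5688 0.091  0.0388]
heel 0.61 [252. 183.] [ 0.5899 -0.0267  0.0619]
tray 0.88 [390. 213.] [ 0.5225 -0.3642  0.0276]
tray 0.61 [300. 208.] [ 0.5332 -0.1405  0.0397]
tray 0.34 [397. 194.] [ 0.5676 -0.3804  0.0371]
latch_pivot 0.69 [300. 207.] [ 0.5356 -0.1418  0.0394]
latch_knob 0.71 [325. 217.] [ 0.5099 -0.1941  0.0709]
spool 0.68 [271. 212.] [ 0.5216 -0.0705  0.0607]
spool 0.38 [289. 179.] [ 0.6063 -0.1192  0.0191]
bowl 0.82 [ 98. 214.] [0.5224 0.3486 0.0099]
bowl 0.72 [203. 193.] [0.5685 0.0879 0.0389]
side [0.4336 0.9875 0.8341]
jig 0.87 [259. 199.] [ 0.5833 -0.0079  0.0353]
seat 0.87 [262. 187.] [ 0.577  -0.037   0.0576]
stud_tip 0.68 [239. 199.] [ 0.6432 -0.0034  0.0329]
stud_tip 0.58 [263. 179.] [ 0.5861 -0.125   0.0205]
fence 0.67 [231. 158.] [ 0.7094 -0.2374  0.0181]
fence 0.56 [238. 200.] [0.6427 0.0042 0.0341]
plate 0.86 [258. 223.] [0.572  0.099  0.0378]
heel 0.65 [324. 193.] [ 0.3974 -0.0874  0.0116]
heel 0.52 [254. 195.] [ 0.5975 -0.0052  0.0484]
tray 0.55 [290. 147.] [ 0.5186 -0.3075  0.0307]
tray 0.19 [260. 186.] [ 0.5838 -0.0356  0.0617]
latch_pivot 0.58 [280. 176.] [ 0.5341 -0.1291  0.0328]
latch_knob 0.64 [291. 154.] [ 0.5128 -0.301   0.0068]
spool 0.59 [265. 311.] [0.5206 0.365  0.0074]
spool 0.55 [282. 186.] [ 0.5213 -0.0675  0.0405]
bowl 0.74 [264. 312.] [0.522  0.3668 0.0077]
```

View pics/top0.png

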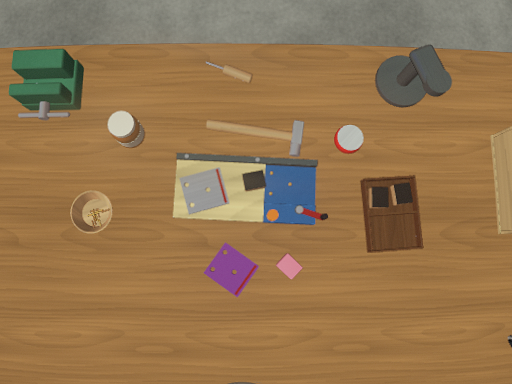

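View pics/side0.png

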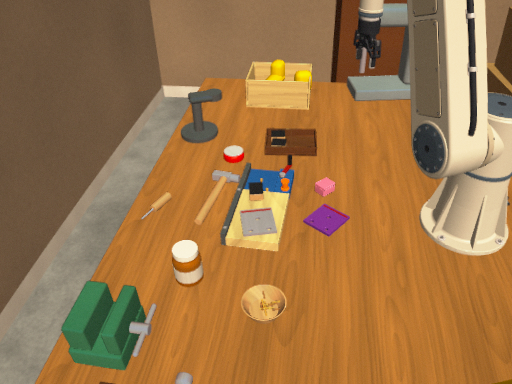

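```bash
python3 - <<'E'
from h import *
np.set_printoptions(precision=4,suppress=True)
p=imaging.snapshot("top"); X=cloud(p); x,y,z=X[...,0],X[...,1],X[...,2]
hsv=cv2.cvtColor(p["color"],cv2.COLOR_RGB2HSV); H,S,V=[hsv[...,i].astype(int) for i in range(3)]
reg=(x>.48)&(x<.68)&(y>-.22)&(y<.2)
def rect(n,m):
    m=cv2.morphologyEx(m.astype(np.uint8),cv2.MORPH_OPEN,np.ones((2,2)))
    k,l,s,c=cv2.connectedComponentsWithStats(m); i=1+np.argmax(s[1:,4]); P=X[l==i]
    r=cv2.minAreaRect((P[:,:2]*1000).astype(np.float32)); print(n,s[i],"z",np.median(P[:,2]),r); print(cv2.boxPoints(r).tolist()); return P
fz=rect("fence",reg&(z>.035)&(z<.05)&(V<110)&(S<90)&(x>.61))
rect("bed",reg&(H>18)&(H<35)&(S>50)&(V>180)&(abs(z-.03)<.006))
rect("blue",reg&(H>95)&(H<125)&(S>120)&(z<.04))
rect("plate",reg&(S<50)&(V>120)&(abs(z-.038)<.006)&(y>.03)&(x<.62))
rect("heel",reg&(z>.05)&(z<.075)&(y>-.09)&(V<90))
for q in ("red",): 
    m=reg&((H<8)|(H>172))&(S>130); 
    for k in (m&(y>0),m&(y<-.1)): rect("red",k)
t=(x>.40)&(x<.66)&(y<-.27)&(y>-.48)&(z>.028)&(z<.04)&(V<130)
rect("tray rim",t&(H<20)&(S>60))
print(ctrl.get_obs()["time"])
E
```

```text
fence [188 155  69   9 388] z 0.04168165023704706 ((558.9005737304688, 59.973636627197266), (162.61801147460938, 220.1007537841797), 79.70345306396484)
[[436.08905029296875, -0.35523223876953125], [652.6453247070312, -39.696685791015625], [681.7120971679688, 120.30250549316406], [465.15582275390625, 159.64395141601562]]
bed [ 174  161   92   62 2992] z 0.030522547614086126 ((541.9234619140625, 50.242767333984375), (214.65383911132812, 207.57907104492188), 87.77425384521484)
[[434.0439758300781, -52.97232437133789], [641.4664916992188, -61.03403854370117], [649.802978515625, 153.45785522460938], [442.38043212890625, 161.5195770263672]]
blue [ 265  166   51   59 2458] z 0.020637430763647324 ((535.50439453125, -94.8828125), (181.15968322753906, 206.0500946044922), 87.7656478881836)
[[429.0262451171875, -181.37716674804688], [634.919677734375, -189.41043090820312], [641.9825439453125, -8.388458251953125], [436.089111328125, -0.355194091796875]]
plate [ 181  173   45   42 1285] z 0.03851330120921559 ((519.7468872070312, 72.59864044189453), (203.1994171142578, 89.40685272216797), 17.340795
[... 739 characters left out ...]
.22398376464844], [580.7440795898438, 44.77540588378906]]
red [303 210  20  10 104] z 0.038696994293094755 ((518.3521118164062, -172.4197235107422), (46.592750549316406, 11.909738540649414), 73.37360382080078)
[[505.9804382324219, -193.03822326660156], [517.3922119140625, -196.4459686279297], [530.7237548828125, -151.8012237548828], [519.31201171875, -148.3934783935547]]
tray rim [365 177  56  45 277] z 0.03280375453112161 ((529.8892211914062, -222.4998321533203), (119.58454132080078, 467.2110290527344), 8.534955024719238)
[[436.0890808105469, -0.3553199768066406], [505.4291687011719, -462.3922119140625], [623.6893310546875, -444.64434814453125], [554.3492431640625, 17.392547607421875]]
1.25
```

```bash
python3 - <<'E'
from h import *
np.set_printoptions(precision=4,suppress=True)
p=imaging.snapshot("top"); X=cloud(p); x,y,z=X[...,0],X[...,1],X[...,2]
hsv=cv2.cvtColor(p["color"],cv2.COLOR_RGB2HSV); H,S,V=[hsv[...,i].astype(int) for i in range(3)]
ok=p["depth"]>0.3
g0=np.array([[atz(p,(c,r),0)[:2] for c in range(512)] for r in range(384)]); o=np.array(p["world_from_camera"])[:3,3]
def plane(zz): return g0+(o[:2]-g0)*zz/o[2]
reg=(x>.48)&(x<.68)&(y>-.22)&(y<.2)
def rect(n,m,zz):
    m=(m).astype(np.uint8)
    k,l,s,c=cv2.connectedComponentsWithStats(m); i=1+np.argmax(s[1:,4]); P=plane(zz)[l==i]
    r=cv2.minAreaRect((P*1000).astype(np.float32)); print(n,s[i],"z",np.median(z[(l==i)&ok]),np.round(r[0],1),np.round(r[1],1),round(r[2],1)); print(np.round(cv2.boxPoints(r)).tolist())
R=(g0[...,0]>.46)&(g0[...,0]<.7)&(g0[...,1]>-.23)&(g0[...,1]<.22)
rect("fence",R&(V<110)&(S<90)&(g0[...,0]>.61)&(g0[...,0]<.67),.042)
rect("bed",R&(H>18)&(H<35)&(S>50)&(V>180),.03)
rect("blue",R&(H>95)&(H<125)&(S>120),.03)
rect("plate",R&(S<50)&(V>120)&(g0[...,1]>.03)&(g0[...,0]<.63),.038)
rect("heel",R&ok&(z>.05)&(z<.075)&(y>-.06)&(V<90),.062)
m=R&((H<8)|(H>172))&(S>110)
rect("stripe",m&(g0[...,1]>0),.038); rect("latch",m&(g0[...,1]<-.1),.038)
t=ok&(x>.40)&(x<.66)&(y<-.27)&(y>-.48)&(z>.029)
rect("tray rim",t,.035)
for q in ("tray","spare1","heel","plate"):
    for r in models.recognise(p,q): print(q,r)
E
```

```text
fence [177 156 141  12 800] z 0.0419837866490958 [649.7 -16.4] [336.6  18.1] 87.0
[[632.0, -184.0], [650.0, -185.0], [667.0, 151.0], [649.0, 152.0]]
bed [ 173  160   93   62 3070] z 0.030674271592944113 [577.3  50.7] [214.9 140.6] 87.2
[[502.0, -53.0], [642.0, -60.0], [653.0, 155.0], [512.0, 161.0]]
blue [ 264  165   51   59 2486] z 0.020593667506552116 [ 568.4 -117.5] [120.5 139.6] 88.7
[[497.0, -176.0], [637.0, -179.0], [640.0, -59.0], [500.0, -56.0]]
plate [ 180  171   49   43 1404] z 0.03860012219095188 [576.4  86.5] [90.1 99.5] 15.4
[[520.0, 122.0], [546.0, 27.0], [633.0, 50.0], [607.0, 146.0]]
heel [243 171  23  19 319] z 0.06255814968245432 [597.  -31.7] [38.4 47.2] 11.5
[[573.0, -12.0], [583.0, -59.0], [620.0, -51.0], [611.0, -5.0]]
stripe [216 169  11  33  62] z 0.03853846157435287 [588.4  46.2] [80.2  4.2] 15.5
[[549.0, 38.0], [550.0, 34.0], [628.0, 55.0], [626.0, 59.0]]
latch [302 208  21  12 108] z 0.038755969490010256 [ 519.9 -171.8] [50.4 12.9] 71.4
[[506.0, -194.0], [518.0, -198.0], [534.0, -150.0], [522.0, -146.0]]
tray rim [364 176  59  77 697] z 0.034438892058125115 [ 520.8 -369.2] [180.5 132.8] 3.0
[[427.0, -308.0], [434.0, -440.0], [614.0, -431.0], [607.0, -298.0]]
tray {'extent': [361.7, 175.7, 63.1, 77.1], 'confidence': 0.82}
tray {'extent': [291.9, 205.2, 36.5, 14.5], 'confidence': 0.3}
spare1 {'extent': [389.5, 182.9, 23.6, 22.0], 'confidence': 0.73}
spare1 {'extent': [369.3, 188.1, 18.6, 22.5], 'confidence': 0.7}
heel {'extent': [242.3, 172.1, 22.3, 22.0], 'confidence': 0.73}
heel {'extent': [276.5, 251.9, 24.3, 25.6], 'confidence': 0.55}
plate {'extent': [181.2, 171.4, 49.1, 45.3], 'confidence': 0.93}
plate {'extent': [206.9, 241.1, 52.2, 50.7], 'confidence': 0.93}
plate {'extent': [267.2, 207.7, 15.7, 14.7], 'confidence': 0.57}
```

```bash
python3 - <<'E'
from h import *
s=ctrl.get_obs(); print(s["time"],s["eef_pos"],s["tcp_rot"],ctrl.tip_extent)
E
```

```text
1.5 [ 0.27622656 -0.56063936  0.23926145] [[ 8.97027004e-01  4.41975740e-01 -1.10761651e-05]
 [ 4.41975740e-01 -8.97027004e-01  1.33716624e-05]
 [-4.02566885e-06 -1.68901385e-05 -1.00000000e+00]] 0.008
```

Request:
{"fn": "jog_arm", "kwargs": {
  "commands": [0.2,20,34,0,0,0.2,20,34,0,0,0.2,20,34,0,0,0.2,20,34,0,0,0.2,20,34,0,0,0.2,20,34,0,0,0.2,20,34,0,0,0.2,20,34,0,0,0.2,20,34,0,0,0.2,20,34,0,0,0.2,20,34,0,0,0.2,20,34,0,0],
  "force": 30
}}

```text
time: 2.5
eef_pos: [0.517, -0.1508, 0.2396]
tcp_rot: [[0.897, 0.442, 0.001], [0.442, -0.897, -0.0], [0.0, 0.0, -1.0]]
contact_force: [0.3, -1.2, 0.2]
grip_width: 0.0684
grasp_force: 0.0
```

Request:
{"fn": "jog_arm", "kwargs": {
  "commands": [0.2,20,30,-10,-0.083,0.2,20,30,-10,-0.083,0.2,20,30,-10,-0.082,0.2,20,29,-10,0,0.2,0,0,0,0,0.2,0,0,0,0]
}}

```text
time: 3.0
eef_pos: [0.5965, -0.032, 0.1984]
tcp_rot: [[0.977, 0.211, -0.001], [0.211, -0.977, 0.0], [-0.001, -0.0, -1.0]]
contact_force: [0.5, -0.5, 0.1]
grip_width: 0.0683
grasp_force: 0.0
```

```bash
cat > heel.py <<'E'
from h import *
p=imaging.snapshot("wrist"); save(p,"w1"); X=cloud(p); z=X[...,2]; ok=(p["depth"]>.05)
m=(ok&(z>.056)&(z<.07)).astype(np.uint8)
k,l,s,c=cv2.connectedComponentsWithStats(m)
for i in range(1,k):
    if s[i,4]>150:
        P=X[l==i]; r=cv2.minAreaRect((P[:,:2]*1000).astype(np.float32)); print(s[i],np.median(P[:,2]),r)
st=ctrl.get_obs(); print(st["eef_pos"],np.degrees(np.arctan2(st["tcp_rot"][1][1],st["tcp_rot"][0][1])),st["grip_width"])
E
python3 heel.py
```

```text
[ 234  162   49   39 1843] 0.062163812421602294 ((598.0243530273438, -30.7474422454834), (39.922088623046875, 49.23592758178711), 11.362629890441895)
[269 246  23  21 379] 0.060257828150525106 ((516.9619140625, -73.36245727539062), (24.94466781616211, 24.805870056152344), 59.28800964355469)
[ 0.59608234 -0.03314684  0.19886238] -77.87779928179656 0.06814721845045929
```

View pics/w1.png

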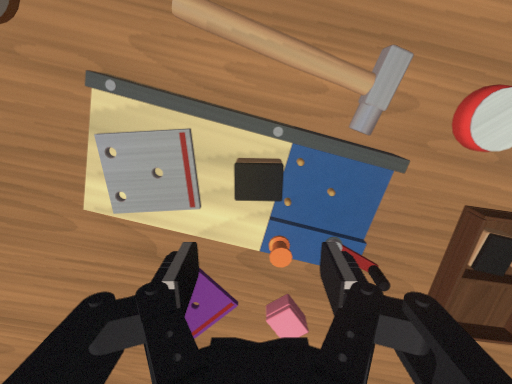

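Request:
{"fn": "jog_arm", "kwargs": {
  "commands": [0.2,2,2,-35,-0.01,0.2,0,0,-35,0,0.2,0,0,-35,0,0.2,0,0,-30,0,0.2,0,0,-16,0,0.2,0,0,0,0,0.6,0,0,0,0,0.6,0,0,0,0,0.6,0,0,0,0,0.6,0,0,0,0,0.6,0,0,0,0,0.6,0,0,0,0],
  "force": 35
}}

```text
time: 4.05
eef_pos: [0.5991, -0.0318, 0.0497]
tcp_rot: [[0.98, 0.199, 0.002], [0.199, -0.98, -0.0], [0.002, 0.001, -1.0]]
contact_force: [-1.3, -0.5, 7.8]
grip_width: 0.0491
grasp_force: 39.2
```

Request:
{"fn": "jog_arm", "kwargs": {
  "commands": [0.6,0,0,25,0,0.6,0,0,35,0,0.6,0,0,40,0,0.6,-12,-34,0,-0.05,0.6,-12,-34,0,-0.05,0.6,-12,-34,0,-0.048,0.6,-12,-34,0,0,0.6,-12,-34,0,0,0.6,-12,-34,0,0,0.6,-12,-34,0,0,0.6,-12,-34,0,0,0.6,-13,-34,0,0]
}}

```text
time: 5.05
eef_pos: [0.4886, -0.3392, 0.1488]
tcp_rot: [[0.999, 0.052, 0.001], [0.052, -0.999, -0.0], [0.001, 0.0, -1.0]]
contact_force: [0.6, -0.0, -1.3]
grip_width: 0.0491
grasp_force: 38.1
```

Request:
{"fn": "jog_arm", "kwargs": {
  "commands": [0.6,-13,-34,0,0,0.6,0,0,0,0,0.6,0,0,0,0]
}}

```text
time: 5.3
eef_pos: [0.4755, -0.3732, 0.1486]
tcp_rot: [[0.999, 0.049, 0.0], [0.049, -0.999, -0.0], [0.0, 0.0, -1.0]]
contact_force: [0.6, 0.1, -0.7]
grip_width: 0.0492
grasp_force: 38.2
```

```bash
python3 - <<'E'
from h import *
p=imaging.snapshot("wrist"); save(p,"w2"); X=cloud(p); z=X[...,2]
print(ctrl.get_obs()["eef_pos"],ctrl.get_obs()["grip_width"])
for q in ("tray",):
    for r in models.place_of(p,q): print(r["confidence"],r["xy"],atz(p,r["xy"],.005))
ok=(p["depth"]>.05)&(z>.029)&(z<.042)&(X[...,1]<-.25)&(X[...,0]<.65)
P=X[ok]; r=cv2.minAreaRect((P[:,:2]*1000).astype(np.float32)); print(r, cv2.boxPoints(r).tolist())
E
```

```text
[ 0.47592045 -0.37186567  0.1484306 ] 0.04933666241847093
0.9 [256.1, 134.0] [ 0.52505322 -0.36834423  0.005     ]
0.45 [22.6, 149.9] [ 0.497553   -0.13545596  0.005     ]
((521.822509765625, -369.6961669921875), (180.0033721923828, 131.1004180908203), 3.6432950496673584) [[427.8373718261719, -309.99755859375], [436.1680603027344, -440.8330078125], [615.8076171875, -429.394775390625], [607.4769287109375, -298.559326171875]]
```

View pics/w2.png

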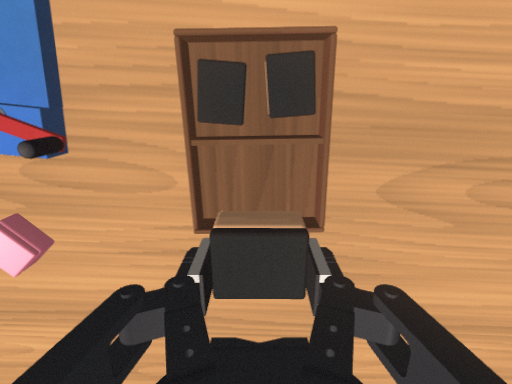

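Request:
{"fn": "jog_arm", "kwargs": {
  "commands": [0.6,2,-1,-40,0,0.6,0,0,-35,0,0.6,0,0,-25,0,0.6,0,0,-15,0,0.6,0,0,-6,0,0.6,0,0,0,0,0.3,0,0,0,0,0.3,0,0,0,0,0.3,0,0,0,0,0.3,0,0,0,0,0.3,0,0,30,0,0.3,0,0,40,0]
}}

```text
time: 6.4
eef_pos: [0.4763, -0.3711, 0.0954]
tcp_rot: [[0.999, 0.052, -0.005], [0.052, -0.999, 0.004], [-0.005, -0.004, -1.0]]
contact_force: [-0.1, -0.5, -0.1]
grip_width: 0.0599
grasp_force: 0.0
```

Request:
{"fn": "jog_arm", "kwargs": {
  "commands": [0.6,0,20,35,0,0.8,0,0,20,0,0.8,0,0,0,0]
}}

```text
time: 6.65
eef_pos: [0.4807, -0.3539, 0.1579]
tcp_rot: [[0.999, 0.052, 0.007], [0.052, -0.999, -0.005], [0.007, 0.005, -1.0]]
contact_force: [0.6, -0.3, 0.5]
grip_width: 0.0242
grasp_force: 0.0
```

```bash
python3 - <<'E'
from h import *
p=imaging.snapshot("top"); X=cloud(p); z=X[...,2]
for r in models.place_of(p,"heel"): print(r["confidence"],r["xy"],atz(p,r["xy"],.005),atd(p,r["xy"]))
p=imaging.snapshot("wrist"); 
for r in models.place_of(p,"heel"): print(r["confidence"],r["xy"],atz(p,r["xy"],.005),atd(p,r["xy"]))
X=cloud(p);m=(p["depth"]>.05)&(X[...,2]>.02)&(X[...,2]<.05)&(X[...,0]<.53)&(X[...,0]>.45)&(abs(X[...,1]+.37)<.05)
print(m.sum(),np.median(X[m],0)); s=ctrl.get_obs(); print(s["eef_pos"],s["grip_width"])
E
```

```text
0.81 [286.4, 265.1] [ 0.39820643 -0.11151817  0.005     ] [ 0.39922376 -0.10853289  0.03234467]
0.54 [393.3, 233.5] [ 0.47291473 -0.37895887  0.005     ] [ 0.47170969 -0.3665699   0.03831953]
0.8 [275.8, 184.8] [ 0.4757106  -0.37189316  0.005     ] [ 0.48535333 -0.36927137  0.0372304 ]
0.74 [48.5, 240.9] [ 0.39562216 -0.11791907  0.005     ] [ 0.40609165 -0.13257792  0.02299991]
0.46 [247.0, 100.7] [ 0.5592969  -0.33783403  0.005     ] [ 0.55943808 -0.3390826   0.0371991 ]
2970 [ 0.48880106 -0.37087137  0.03674058]
[ 0.47766646 -0.35241875  0.1514876 ] 0.017411563309932782
```

Request:
{"fn": "jog_arm", "kwargs": {
  "commands": [0.3,8,33,0,-0.05,0.3,8,33,0,-0.053,0.3,8,33,0,0,0.3,10,33,0,0,0.3,10,33,0,0,0.3,10,33,0,0,0.3,10,33,0,0,0.3,10,33,0,0,0.3,10,34,0,0,0.3,12,34,0,0,0.3,0,0,-40,0,0.3,0,0,-40,0]
}}

```text
time: 7.85
eef_pos: [0.5763, -0.0187, 0.072]
tcp_rot: [[0.999, -0.048, 0.004], [-0.048, -0.999, -0.0], [0.004, -0.0, -1.0]]
contact_force: [0.3, -0.5, -0.1]
grip_width: 0.06
grasp_force: 0.0
```

Request:
{"fn": "jog_arm", "kwargs": {
  "commands": [0.3,0,0,-14,0,0.3,0,0,-4,0,0.3,0,0,-2,0,0.3,0,0,-2,0,0.3,0,0,0,0]
}}

```text
time: 8.27
eef_pos: [0.5749, -0.021, 0.0509]
tcp_rot: [[0.999, -0.052, 0.001], [-0.052, -0.999, -0.0], [0.001, -0.0, -1.0]]
contact_force: [0.7, 0.3, -0.3]
grip_width: 0.0597
grasp_force: 0.0
```

Request:
{"fn": "jog_arm", "kwargs": {
  "commands": [0.3,0,0,-3,0,0.3,0,0,-3,0,0.3,0,0,-2,0,0.3,0,0,-1,0,0.3,0,0,0,0]
}}

```text
time: 8.68
eef_pos: [0.5742, -0.0207, 0.0413]
tcp_rot: [[0.999, -0.051, -0.0], [-0.051, -0.999, 0.0], [-0.0, -0.0, -1.0]]
contact_force: [-1.3, -0.2, 0.5]
grip_width: 0.0596
grasp_force: 0.0
```

Request:
{"fn": "jog_arm", "kwargs": {
  "commands": [0.3,0,0,-1,0,0.3,0,0,-1,0,0.3,0,0,0,0]
}}

```text
time: 8.93
eef_pos: [0.5742, -0.0206, 0.0392]
tcp_rot: [[0.999, -0.051, -0.0], [-0.051, -0.999, 0.0], [-0.0, -0.0, -1.0]]
contact_force: [0.0, -1.0, -0.6]
grip_width: 0.0596
grasp_force: 0.0
```

Request:
{"fn": "jog_arm", "kwargs": {
  "commands": [0.3,0,0,-1,0,0.3,0,0,-1,0,0.3,0,0,0,0]
}}

```text
time: 9.18
eef_pos: [0.5741, -0.0206, 0.0371]
tcp_rot: [[0.999, -0.051, -0.0], [-0.051, -0.999, 0.0], [-0.0, -0.0, -1.0]]
contact_force: [-0.4, -0.3, -0.6]
grip_width: 0.0596
grasp_force: 0.0
```

Request:
{"fn": "jog_arm", "kwargs": {
  "commands": [0.3,0,0,-1,0,0.3,0,0,-1,0,0.3,0,0,0,0]
}}

```text
time: 9.43
eef_pos: [0.5741, -0.0206, 0.0351]
tcp_rot: [[0.999, -0.051, -0.0], [-0.051, -0.999, 0.0], [-0.0, -0.0, -1.0]]
contact_force: [0.5, 0.2, 0.3]
grip_width: 0.0601
grasp_force: 0.0
```

Request:
{"fn": "jog_arm", "kwargs": {
  "commands": [0.3,0,0,-1,0,0.3,0,0,-1,0,0.3,0,0,0,0]
}}

```text
time: 9.68
eef_pos: [0.5742, -0.0206, 0.0331]
tcp_rot: [[0.999, -0.051, -0.0], [-0.051, -0.999, 0.0], [-0.0, -0.0, -1.0]]
contact_force: [0.5, 0.5, 0.2]
grip_width: 0.0597
grasp_force: 0.0
```

Request:
{"fn": "jog_arm", "kwargs": {
  "commands": [0.3,0,0,-1,0,0.3,0,0,0,0]
}}

```text
time: 9.85
eef_pos: [0.5743, -0.0206, 0.033]
tcp_rot: [[0.999, -0.051, -0.0], [-0.051, -0.999, 0.0], [-0.0, -0.0, -1.0]]
contact_force: [-4.2, -0.2, 9.8]
grip_width: 0.0598
grasp_force: 4.9
```

Request:
{"fn": "jog_arm", "kwargs": {
  "commands": [0.3,0,0,30,0,0.3,-15,10,24,0,0.3,-20,30,0,0,0.3,-20,35,0,0,0.3,-20,35,0,0,0.3,0,0,0,0,0.3,0,0,-30,0,0.3,0,0,-20,0,0.3,0,0,0,0]
}}

```text
time: 10.6
eef_pos: [0.497, 0.0892, 0.0336]
tcp_rot: [[0.999, -0.05, -0.005], [-0.05, -0.999, -0.001], [-0.005, 0.001, -1.0]]
contact_force: [-1.2, -0.7, -0.2]
grip_width: 0.0599
grasp_force: 0.0
```

```bash
python3 - <<'E'
from h import *
p=imaging.snapshot("wrist"); save(p,"w3"); s=ctrl.get_obs(); print(s["eef_pos"])
E
```

```text
[0.49779552 0.08912145 0.03497359]
```

View pics/w3.png

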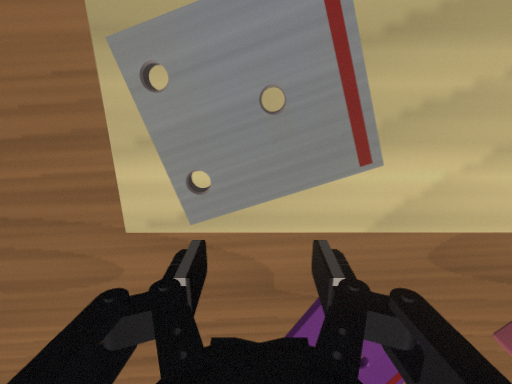

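Request:
{"fn": "jog_arm", "kwargs": {
  "commands": [0.3,4,0,1,0,0.3,4,0,0,0,0.3,4,0,0,0,0.3,3,0,0,0,0.3,3,-1,0,0,0.3,3,0,0,0,0.3,3,0,0,0,0.3,3,0,0,0,0.3,3,0,0,0,0.3,3,-1,0,0,0.3,3,0,0,0,0.3,0,0,0,0]
}}

```text
time: 11.65
eef_pos: [0.5358, 0.0875, 0.038]
tcp_rot: [[0.999, -0.051, 0.0], [-0.051, -0.999, 0.0], [0.0, -0.0, -1.0]]
contact_force: [-4.2, 2.0, 5.5]
grip_width: 0.0597
grasp_force: 3.3
```

```bash
cat > pl.py <<'E'
from h import *
import sys
O=np.array([.597,-.0578]); ex=np.array([-.0508,-.9987]); ey=np.array([.9987,-.0508])
def J(w): d=np.array(w)[:2]-O; return np.round([d@ex*1000,d@ey*1000],1)
def run(cam="top"):
    p=imaging.snapshot(cam); hsv=cv2.cvtColor(p["color"],cv2.COLOR_RGB2HSV); H,S,V=[hsv[...,i].astype(int) for i in range(3)]
    X=cloud(p); d=X[...,:2]-O; jx=d@ex; jy=d@ey
    m=(p["depth"]>.05)&(jx>-.215)&(jx<.12)&(jy>-.1)&(jy<.044)&(abs(X[...,2]-.0375)<.009)&(((S<60)&(V>110))|(((H<8)|(H>172))&(S>100)&(jx<.08)))
    k,l,s,c=cv2.connectedComponentsWithStats(m.astype(np.uint8)); i=1+np.argmax(s[1:,4]); q=l==i
    P=np.c_[jx[q],jy[q]]*1000; r=cv2.minAreaRect(P.astype(np.float32)); print(cam,s[i],np.median(X[q][:,2]),r)
    print(np.round(cv2.boxPoints(r),1).tolist()); st=ctrl.get_obs(); print("tcp",J(st["eef_pos"]),st["eef_pos"],st["contact_force"]); return p
if __name__=="__main__":
    for c in sys.argv[1:]: save(run(c),"last_"+c)
E
python3 pl.py top wrist
```

```text
top [225 163   7  36  82] 0.03854213711859639 ((-83.5670166015625, -1.1058425903320312), (9.488252639770508, 86.0686264038086), 11.701300621032715)
[[-96.9000015258789, 40.099998474121094], [-79.5, -44.20000076293945], [-70.19999694824219, -42.29999923706055], [-87.5999984741211, 42.0]]
tcp [-142.   -68.5] [0.53578612 0.08752156 0.03799225] [-3.57302238  1.89765458  5.83392208]
wrist [  157    31   229   210 37092] 0.038204652379508666 ((-131.70751953125, -10.120498657226562), (101.4327163696289, 95.12303161621094), 6.677574157714844)
[[-187.60000610351562, 31.200000762939453], [-176.5, -63.29999923706055], [-75.80000305175781, -51.5], [-86.9000015258789, 43.0]]
tcp [-142.   -68.5] [0.53579392 0.08752019 0.03798977] [-2.59751856  0.86541378  6.16958022]
```

Request:
{"fn": "jog_arm", "kwargs": {
  "commands": [0.3,0,0,-2,0,0.3,2,0,0,0,0.3,2,0,0,0,0.3,2,0,0,0,0.3,2,0,0,0,0.3,1,-0.5,0,0,0.3,0,0,0,0]
}}

```text
time: 12.33
eef_pos: [0.5448, 0.0867, 0.0353]
tcp_rot: [[0.999, -0.051, 0.001], [-0.051, -0.999, -0.0], [0.001, -0.0, -1.0]]
contact_force: [-0.4, 1.1, 0.6]
grip_width: 0.0599
grasp_force: 0.2
```

```bash
python3 pl.py wrist
```

```text
wrist [  169    49   233   193 37126] 0.03820655725097789 ((-128.24017333984375, -4.382678985595703), (95.19015502929688, 104.51148986816406), 89.93223571777344)
[[-180.60000610351562, -51.900001525878906], [-76.0, -52.0], [-75.9000015258789, 43.20000076293945], [-180.39999389648438, 43.29999923706055]]
tcp [-141.7  -59.5] [0.54478831 0.08676385 0.03532265] [-0.79851718  0.62495451  0.51653583]
```

Request:
{"fn": "jog_arm", "kwargs": {
  "commands": [0.3,1,0,0,0,0.3,1,0,0,0,0.3,1,0,0,0,0.3,0,0,0,0]
}}

```text
time: 12.72
eef_pos: [0.5473, 0.0869, 0.0352]
tcp_rot: [[0.999, -0.051, -0.0], [-0.051, -0.999, -0.0], [-0.0, 0.0, -1.0]]
contact_force: [-2.2, 1.3, 0.7]
grip_width: 0.06
grasp_force: 0.8
```

Request:
{"fn": "jog_arm", "kwargs": {
  "commands": [0.3,1,0,0,0,0.3,0,0,0,0]
}}

```text
time: 12.88
eef_pos: [0.5481, 0.0868, 0.0352]
tcp_rot: [[0.999, -0.051, -0.0], [-0.051, -0.999, -0.0], [-0.0, 0.0, -1.0]]
contact_force: [-2.8, -0.0, 0.6]
grip_width: 0.0596
grasp_force: 1.4
```

Request:
{"fn": "jog_arm", "kwargs": {
  "commands": [0.3,1,0,0,0,0.3,0,0,0,0]
}}

```text
time: 13.05
eef_pos: [0.5489, 0.0867, 0.0352]
tcp_rot: [[0.999, -0.051, -0.001], [-0.051, -0.999, -0.0], [-0.001, 0.0, -1.0]]
contact_force: [-4.3, -0.1, 1.3]
grip_width: 0.0596
grasp_force: 2.0
```

```bash
python3 pl.py wrist
```

```text
wrist [  173    57   233   185 35927] 0.03821169253717768 ((-126.7183837890625, -0.7631301879882812), (89.5277099609375, 104.64196014404297), 89.98995971679688)
[[-179.0, -45.5], [-74.4000015258789, -45.5], [-74.4000015258789, 44.0], [-179.0, 44.0]]
tcp [-141.9  -55.4] [0.54889434 0.08673393 0.03518174] [-3.3942245  -0.39438052  0.81381178]
```

View pics/last_wrist.png

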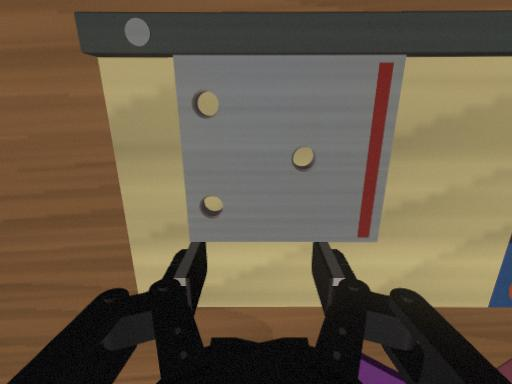

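Request:
{"fn": "jog_arm", "kwargs": {
  "commands": [0.3,-20,1,0,0,0.3,0,0,40,0,0.4,0,0,20,0.12,0.4,8,6,0,0.12,0.4,8,6,0,0.12,0.4,8,6,0,0.12,0.4,8,6,0,0.12,0.4,8,6,0,0.12,0.4,8,6,0,0.12,0.4,8,6,0,0.12,0.4,8,6,0,0.12,0.4,8,6,0,0.12]
}}

```text
time: 14.1
eef_pos: [0.6027, 0.1423, 0.0956]
tcp_rot: [[0.404, 0.915, 0.002], [0.915, -0.404, 0.0], [0.001, 0.002, -1.0]]
contact_force: [0.3, 0.2, 0.3]
grip_width: 0.0513
grasp_force: 0.0
```

Request:
{"fn": "jog_arm", "kwargs": {
  "commands": [0.4,2,5,0,0.12,0.4,0,0,0,0.12,0.4,0,0,0,0.131,0.4,0,0,0,0,0.4,0,0,0,0]
}}

```text
time: 14.52
eef_pos: [0.6039, 0.1469, 0.0954]
tcp_rot: [[0.061, 0.998, 0.001], [0.998, -0.061, 0.0], [0.0, 0.001, -1.0]]
contact_force: [-0.4, -0.2, 0.7]
grip_width: 0.0513
grasp_force: 0.0
```

```bash
python3 pl.py wrist; python3 -c "
from h import *
s=ctrl.get_obs();print(s['tcp_rot'],s['grip_width'],s['q'])"
```

```text
wrist [ 210  241  106  102 8904] 0.038135867382429384 ((-130.7885284423828, -0.8058929443359375), (89.08670806884766, 97.14054870605469), 89.58393096923828)
[[-179.6999969482422, -45.0], [-82.5, -45.70000076293945], [-81.9000015258789, 43.400001525878906], [-179.0, 44.099998474121094]]
tcp [-204.8   -3.6] [0.60376309 0.14688349 0.09545616] [ 0.17543037 -0.54781211  0.53161633]
[[ 6.14521505e-02  9.98109401e-01  1.12121959e-03]
 [ 9.98110000e-01 -6.14523890e-02  1.79510036e-04]
 [ 2.48072277e-04  1.10806921e-03 -9.99999355e-01]] 0.05100850811433815 [ 2.36277391e-01  5.09435725e-01  1.75150133e+00 -1.14140973e-04
  8.79523513e-01  2.97841141e-01]
```

View pics/last_wrist.png

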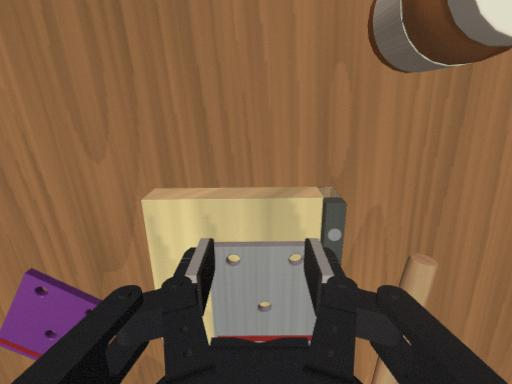

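Request:
{"fn": "jog_arm", "kwargs": {
  "commands": [0.4,0,0,-35,0.01,0.4,0,0,-18,0,0.4,0,0,-5,0,0.4,0,0,0,0,0.4,0,-5,0,0,0.4,0,-5,0,0,0.4,0,-5,0,0,0.4,0,-5,0,0,0.4,-1,-5,0,0,0.4,0,0,0,0]
}}

```text
time: 15.4
eef_pos: [0.6025, 0.1209, 0.0377]
tcp_rot: [[0.048, 0.999, 0.001], [0.999, -0.048, -0.0], [-0.0, 0.001, -1.0]]
contact_force: [0.4, -0.1, -0.4]
grip_width: 0.0511
grasp_force: 0.0
```

```bash
python3 pl.py wrist
```

```text
wrist [ 203  266  113   77 7032] 0.0380611473702961 ((-142.9058074951172, -4.099384307861328), (50.81147003173828, 67.77558898925781), 0.7140747904777527)
[[-168.6999969482422, 29.5], [-167.89999389648438, -38.29999923706055], [-117.0999984741211, -37.70000076293945], [-117.9000015258789, 30.100000381469727]]
tcp [-178.9   -3.8] [0.60233946 0.12107291 0.037581  ] [-0.01446303 -1.08289617  0.57699078]
```

Request:
{"fn": "jog_arm", "kwargs": {
  "commands": [0.4,-0.35,-8,0,0,0.4,-0.35,-8,0,0,0.4,-0.35,-8,0,0,0.4,-0.35,-8,0,0,0.4,-0.35,-8,0,0,0.4,-0.35,-8,0,0,0.4,-0.35,-8,0,0,0.4,-0.35,-8,0,0,0.4,-0.35,-8,0,0,0.4,-0.35,-8,0,0,0.4,-0.35,-8,0,0,0.4,0,0,0,0]
}}

```text
time: 16.45
eef_pos: [0.598, 0.032, 0.037]
tcp_rot: [[0.048, 0.999, -0.001], [0.999, -0.048, -0.001], [-0.001, -0.001, -1.0]]
contact_force: [-0.1, -0.9, -0.1]
grip_width: 0.051
grasp_force: 0.0
```

```bash
python3 pl.py wrist top
```

```text
wrist [ 268  276   37   63 1627] 0.038137136782151 ((-55.01295471191406, 11.476398468017578), (20.627002716064453, 46.40012741088867), 89.79115295410156)
[[-78.30000305175781, 1.2000000476837158], [-31.899999618530273, 1.100000023841858], [-31.799999237060547, 21.700000762939453], [-78.19999694824219, 21.899999618530273]]
tcp [-90.3  -3.7] [0.59788858 0.03254808 0.03694826] [-0.02290432  0.41444466 -0.32913323]
top [265 164  10  37 206] 0.03864348434045617 ((10.969207763671875, -0.14818191528320312), (21.92254066467285, 87.59844207763672), 0.6907469630241394)
[[-0.5, 43.5], [0.5, -44.099998474121094], [22.5, -43.79999923706055], [21.399999618530273, 43.79999923706055]]
tcp [-90.7  -3.7] [0.5978917  0.03300176 0.03689635] [ 0.16878991 -0.03809173 -0.09941023]
```

Request:
{"fn": "jog_arm", "kwargs": {
  "commands": [0.4,-0.3,-7,0,0,0.4,-0.3,-7,0,0,0.4,-0.3,-7,0,0,0.4,-0.3,-7,0,0,0.4,-0.3,-7,0,0,0.4,-0.3,-7,0,0,0.4,-0.3,-7,0,0,0.4,-0.3,-7,0,0,0.4,-0.3,-5,0,0,0.4,-0.3,-4,0,0,0.4,0,0,0,0]
}}

```text
time: 17.47
eef_pos: [0.5956, -0.0322, 0.0374]
tcp_rot: [[0.047, 0.999, 0.001], [0.999, -0.047, -0.001], [-0.0, 0.001, -1.0]]
contact_force: [-0.0, -0.2, 0.3]
grip_width: 0.0511
grasp_force: 0.0
```

```bash
python3 pl.py top
```

```text
top [270 177  16   8  76] 0.038093348398216875 ((31.368513107299805, 4.371810436248779), (17.792469024658203, 35.25791549682617), 86.14086151123047)
[[13.199999809265137, -3.299999952316284], [48.400001525878906, -5.699999809265137], [49.599998474121094, 12.100000381469727], [14.399999618530273, 14.399999618530273]]
tcp [-25.9  -2.5] [ 0.59581181 -0.0318164   0.03745193] [-0.9951345  -0.04812891  0.33303756]
```

Request:
{"fn": "jog_arm", "kwargs": {
  "commands": [0.4,0,-2,0,0,0.4,0,-2,0,0,0.4,0,-2,0,0,0.4,0,-2,0,0,0.4,0,-1.5,0,0,0.4,0,-1.5,0,0,0.4,0,-1,0,0,0.4,0,-1,0,0,0.4,0,-1,0,0,0.4,0,-1,0,0,0.4,0,0,0,0]
}}

```text
time: 18.43
eef_pos: [0.5954, -0.0467, 0.0372]
tcp_rot: [[0.047, 0.999, 0.0], [0.999, -0.047, -0.001], [-0.001, 0.0, -1.0]]
contact_force: [0.2, 0.2, 0.1]
grip_width: 0.0513
grasp_force: 0.0
```

Request:
{"fn": "jog_arm", "kwargs": {
  "commands": [0.4,0,-1,0,0,0.4,0,-1,0,0,0.4,0,-1,0,0,0.4,0,0,0,0]
}}

```text
time: 18.77
eef_pos: [0.5954, -0.0494, 0.0373]
tcp_rot: [[0.047, 0.999, 0.0], [0.999, -0.047, -0.0], [-0.0, 0.0, -1.0]]
contact_force: [-0.3, 0.2, 0.1]
grip_width: 0.0512
grasp_force: 0.0
```

```bash
cat > z.py <<'E'
from pl import *
p=imaging.snapshot("top"); X=cloud(p); d=X[...,:2]-O; jx=d@ex; jy=d@ey
for a in range(-10,115,8):
    m=(p["depth"]>.3)&(jx>a/1e3)&(jx<(a+8)/1e3)&(abs(jy)<.042); print(a,m.sum(),np.round(np.percentile(X[m][:,2],[10,50]),4) if m.any() else "",end=" | ")
st=ctrl.get_obs(); print("tcp",J(st["eef_pos"]),st["eef_pos"],st["contact_force"])
save(p,"top_l")
E
python3 z.py
```

```text
-10 282 [0.3905 0.4101] | -2 280 [0.3919 0.4108] | 6 288 [0.392  0.4101] | 14 277 [0.394  0.4108] | 22 252 [0.3972 0.4109] | 30 392 [0.3981 0.4156] | 38 223 [0.4028 0.4417] | 46 192 [0.0311 0.4342] | 54 25 [0.0253 0.0284] | 62 27 [0.0235 0.0275] | 70 13 [0.026  0.0274] | 78 0  | 86 0  | 94 0  | 102 0  | 110 0  | tcp [-8.4 -2. ] [ 0.59540484 -0.04930747  0.03727359] [-0.75929789  0.78883353  0.56857657]
```

Request:
{"fn": "jog_arm", "kwargs": {
  "commands": [0.4,0,2,10,0,0.4,0,0,40,0,0.6,0,0,40,0,0.9,0,-20,40,0,0.9,-20,-40,20,0,0.9,-20,-40,0,0,0.9,-20,-40,0,0,0.9,0,0,0,0,0.9,0,0,0,0]
}}

```text
time: 19.57
eef_pos: [0.5403, -0.176, 0.1826]
tcp_rot: [[0.05, 0.999, 0.001], [0.999, -0.05, -0.0], [-0.0, 0.001, -1.0]]
contact_force: [-0.0, -0.0, -0.4]
grip_width: 0.0085
grasp_force: 0.0
```

```bash
cat > z2.py <<'E'
from pl import *
p=imaging.snapshot("wrist"); X=cloud(p); d=X[...,:2]-O; jx=d@ex; jy=d@ey
hsv=cv2.cvtColor(p["color"],cv2.COLOR_RGB2HSV); H,S,V=[hsv[...,i].astype(int) for i in range(3)]
red=((H<8)|(H>172))&(S>100)
m=(p["depth"]>.05)&(jx>-.02)&(jx<.13)&(abs(jy)<.055)&(X[...,2]>.021)&(X[...,2]<.045)&((S<60)&(V>110)|red)
k,l,s,c=cv2.connectedComponentsWithStats(m.astype(np.uint8)); i=1+np.argmax(s[1:,4]); q=l==i
P=np.c_[jx[q],jy[q]]*1000; r=cv2.minAreaRect(P.astype(np.float32)); print(s[i],r)
A=np.c_[P,np.ones(len(P))]; k,*_=np.linalg.lstsq(A,X[q][:,2]*1000,rcond=None); print("plane z=",k, "z mid",np.median(X[q][:,2]))
st=ctrl.get_obs(); print("tcp",J(st["eef_pos"]),st["eef_pos"],st["grip_width"])
for n in ("latch_knob","latch_pivot"):
    for r in models.place_of(p,n): print(n,r["confidence"],r["xy"],atz(p,r["xy"],.072 if n=="latch_knob" else .03),atd(p,r["xy"]))
save(p,"w5")
E
python3 z2.py
```

```text
[ 265   60   96  104 8808] ((53.17383575439453, 0.2715911865234375), (99.8973159790039, 90.62036895751953), 0.02908371575176716)
plane z= [ 4.25800979e-05 -9.83864497e-04  2.71925008e+01] z mid 0.027208344596786976
tcp [119.8 -50.1] [ 0.54092859 -0.17489389  0.18233992] 0.008377749103021142
latch_knob 0.65 [230.4, 213.2] [ 0.51139715 -0.19562263  0.072     ] [ 0.51147824 -0.19536799  0.07261329]
latch_pivot 0.71 [251.0, 144.8] [ 0.53348568 -0.13776723  0.03      ] [ 0.53381233 -0.13637844  0.03906841]
```

View pics/w5.png

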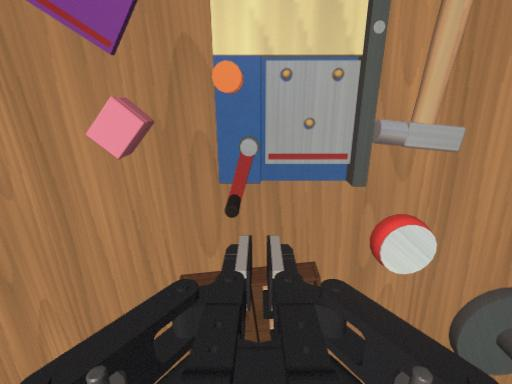

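Request:
{"fn": "jog_arm", "kwargs": {
  "commands": [0.5,-15,-10,-20,0,0.5,-15,-10.5,-25,0,0.5,0,0,-30,0,0.5,0,0,-25,0,0.5,0,0,-18,0,0.5,0,0,-8,0,0.5,0,0,0,0,0.9,0,0,0,0,0.9,0,0,0,0,0.9,0,0,0,0,0.9,0,0,0,0],
  "force": 20
}}

```text
time: 20.63
eef_pos: [0.5123, -0.1948, 0.0568]
tcp_rot: [[0.047, 0.999, 0.002], [0.999, -0.047, -0.0], [-0.0, 0.002, -1.0]]
contact_force: [1.6, 2.1, 3.5]
grip_width: 0.0131
grasp_force: 20.4
```

```bash
python3 - <<'E'
from pl import *
st=ctrl.get_obs(); print(J(st["eef_pos"]),st["eef_pos"],st["grip_width"],st["grasp_force"],st["contact_force"])
th=np.linspace(-.283,1.54,13); W=np.array([O*1000+(85+58*np.cos(t))*ex+(-62+58*np.sin(t))*ey for t in th]); print(np.round(np.diff(W,axis=0),1).tolist(),W[0])
E
```

```text
[141.1 -77.7] [ 0.51225381 -0.19482007  0.05682567] 0.013064416628356218 20.433782637119293 [1.61916511 2.09409731 3.50515535]
[[8.5, -2.2], [8.8, -0.9], [8.8, 0.4], [8.6, 1.7], [8.3, 3.0], [7.7, 4.2], [7.0, 5.4], [6.1, 6.3], [5.1, 7.2], [3.9, 7.9], [2.7, 8.4], [1.4, 8.7]] [ 511.75867739 -194.33763247]
```

Request:
{"fn": "jog_arm", "kwargs": {
  "commands": [0.9,8.5,-2.2,0,0,0.9,8.8,-0.9,0,0,0.9,8.8,0.4,0,0,0.9,8.6,1.7,0,0,0.9,8.3,3,0,0,0.9,7.7,4.2,0,0,0.9,7,5.4,0,0,0.9,6.1,6.3,0,0,0.9,5.1,7.2,0,0,0.9,3.9,7.9,0,0,0.9,2.7,8.4,0,0,0.9,1.4,8.7,0,0]
}}

```text
time: 21.63
eef_pos: [0.5891, -0.1443, 0.0559]
tcp_rot: [[0.047, 0.999, 0.002], [0.999, -0.047, -0.001], [-0.001, 0.002, -1.0]]
contact_force: [-0.9, -3.1, 2.9]
grip_width: 0.0133
grasp_force: 21.1
```

Request:
{"fn": "jog_arm", "kwargs": {
  "commands": [0.9,0,0.5,0,0,0.9,0,0,0,0]
}}

```text
time: 21.8
eef_pos: [0.5892, -0.1434, 0.0559]
tcp_rot: [[0.046, 0.999, 0.002], [0.999, -0.046, 0.0], [0.0, 0.002, -1.0]]
contact_force: [2.9, 1.1, 2.6]
grip_width: 0.0131
grasp_force: 21.1
```

Release and lift, then check.

Request:
{"fn": "jog_arm", "kwargs": {
  "commands": [0.5,0,0,0,0,0.5,0,0,0,0,0.5,0,0,0,0,0.5,0,0,15,0,0.5,0,0,35,0,0.5,0,0,40,0,0.5,-10,-35,30,0,0.5,-10,-35,0,0,0.5,0,0,0,0,0.5,0,0,0,0]
}}

```text
time: 22.63
eef_pos: [0.5683, -0.2117, 0.1722]
tcp_rot: [[0.05, 0.999, 0.0], [0.999, -0.05, 0.0], [0.0, 0.0, -1.0]]
contact_force: [0.0, 1.0, -0.5]
grip_width: 0.0424
grasp_force: 0.0
```

```bash
python3 z2.py; python3 - <<'E'
from pl import *
p=imaging.snapshot("wrist"); X=cloud(p); d=X[...,:2]-O; jx=d@ex*1e3; jy=d@ey*1e3
m=(p["depth"]>.05)&(X[...,2]>.066)&(X[...,2]<.08)&(jx>30)&(jx<140)&(jy>-80)&(jy<30)
k=np.array([np.median(jx[m]),np.median(jy[m])]); print(m.sum(),k,np.arctan2(k[1]+62,k[0]-85))
p=imaging.snapshot("top"); X=cloud(p)
m=(p["depth"]>.3)&(abs(X[...,0]-.478)<.03)&(abs(X[...,1]+.372)<.04)&(X[...,2]>.025)&(X[...,2]<.06); print(m.sum(),np.median(X[m],0))
E
```

```text
[  223    16   113   117 10694] ((53.083683013916016, -4.508159637451172), (100.2555923461914, 99.70669555664062), 89.43131256103516)
plane z= [ 0.0376563  -0.03194102 26.03248741] z mid 0.027251018399650384
tcp [154.  -20.8] [ 0.56838774 -0.21054757  0.1716227 ] 0.0428532946219568
latch_knob 0.69 [277.5, 120.3] [ 0.58631319 -0.14643403  0.072     ] [ 0.58630951 -0.14642967  0.07206038]
latch_pivot 0.56 [216.5, 109.3] [ 0.53083621 -0.13638877  0.03      ] [ 0.53224057 -0.13615305  0.03944823]
latch_pivot 0.48 [280.0, 78.4] [ 0.59222175 -0.11208177  0.03      ] [ 0.5923893  -0.11193761  0.02770507]
224 [89.48606742 -4.71870419] 1.492639412747693
0 [nan nan nan]
  return _methods._mean(a, axis=axis, dtype=dtype,
  ret = um.true_divide(
```

View pics/w5.png

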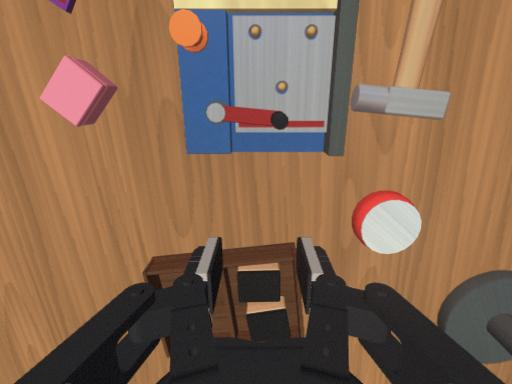

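Request:
{"fn": "jog_arm", "kwargs": {
  "commands": [1,19,33,-20,0,1,0,0,-35,0,1,0,0,-35,0,1,0,0,-20,0,1,0,0,0,0,1,0,4,0,0,1,0,4,0,0,1,0,2,0,0,1,0,1,0,0,1,0,1,0,0,1,0,0,0,0]
}}

```text
time: 23.8
eef_pos: [0.5881, -0.1661, 0.0637]
tcp_rot: [[0.047, 0.999, 0.001], [0.999, -0.047, -0.0], [-0.0, 0.001, -1.0]]
contact_force: [0.6, -0.1, -0.1]
grip_width: 0.0001
grasp_force: 0.0
```

Request:
{"fn": "jog_arm", "kwargs": {
  "commands": [1,0,2,0,0,1,0,1,0,0,1,0,1,0,0,1,0,1,0,0,1,0,0,0,0]
}}

```text
time: 24.22
eef_pos: [0.5876, -0.1611, 0.0627]
tcp_rot: [[0.047, 0.999, 0.0], [0.999, -0.047, 0.0], [0.0, 0.0, -1.0]]
contact_force: [-0.2, 1.3, 0.5]
grip_width: -0.0001
grasp_force: 0.1
```

Request:
{"fn": "jog_arm", "kwargs": {
  "commands": [1,0,1,0,0,1,0,0,0,0]
}}

```text
time: 24.38
eef_pos: [0.5876, -0.1601, 0.0626]
tcp_rot: [[0.047, 0.999, -0.0], [0.999, -0.047, 0.0], [0.0, -0.0, -1.0]]
contact_force: [-0.1, 0.1, 0.0]
grip_width: 0.0003
grasp_force: 0.2
```

Request:
{"fn": "jog_arm", "kwargs": {
  "commands": [1,0,1,0,0,1,0,0,0,0]
}}

```text
time: 24.55
eef_pos: [0.5876, -0.1595, 0.0627]
tcp_rot: [[0.047, 0.999, 0.0], [0.999, -0.047, -0.001], [-0.001, 0.0, -1.0]]
contact_force: [0.8, -3.2, -1.2]
grip_width: 0.0001
grasp_force: 1.5
```

At the stop. Retreat and do a last check.

Request:
{"fn": "jog_arm", "kwargs": {
  "commands": [1,0,-15,0,0,1,0,-10,30,0,1,0,-25,40,0,1,0,0,40,0,1,-30,20,0,0,1,-35,20,0,0,1,-40,0,0,0,1,0,0,0,0,1,0,0,0,0]
}}

```text
time: 25.3
eef_pos: [0.4805, -0.1664, 0.1681]
tcp_rot: [[0.048, 0.999, -0.001], [0.999, -0.048, 0.0], [0.0, -0.001, -1.0]]
contact_force: [0.7, -0.1, -0.8]
grip_width: -0.0003
grasp_force: 0.0
```

```bash
python3 z2.py | head -3; python3 - <<'E'
from pl import *
p=imaging.snapshot("wrist"); X=cloud(p); d=X[...,:2]-O; jx=d@ex*1e3; jy=d@ey*1e3
m=(p["depth"]>.05)&(X[...,2]>.066)&(X[...,2]<.08)&(jx>30)&(jx<140)&(jy>-40)&(jy<30)
k=np.array([np.median(jx[m]),np.median(jy[m])]); print(m.sum(),k,np.arctan2(k[1]+62,k[0]-85))
for c in ("top","side"):
    p=imaging.snapshot(c); X=cloud(p)
    m=(p["depth"]>.3)&(abs(X[...,0]-.478)<.03)&(abs(X[...,1]+.372)<.04)&(X[...,2]>.025)&(X[...,2]<.06); print(m.sum(),np.median(X[m],0) if m.any() else "")
E
```

```text
[ 318   67  115  107 9378] ((53.64960479736328, -4.490200042724609), (100.79158020019531, 99.6658935546875), 89.9669189453125)
plane z= [ 0.03844049 -0.03173947 26.08130052] z mid 0.027232836464313626
tcp [ 114.8 -108.8] [ 0.4825051  -0.16693211  0.16847885] 3.811145271909893e-05
231 [84.00638426 -5.13363446] 1.5882673685269613
0 
99 [ 0.47487675 -0.35525561  0.03618462]
```

```bash
python3 -c "
from plant import ctrl
print(ctrl.job_done())"
```

```text
the job is handed in; nothing more can be done
None
```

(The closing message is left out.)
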